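Try the lid of the instrument case, free its catch if caught, and hold it open

TASK

Open the small grey steel case on the bench so that a colleague can take out the stones. First take the lid by its bar handle and tug it up, before you touch the slide catch: if it comes, carry on; if it is caught after a few millimetres, let the lid down, push the knob of the slide catch fully over to the other end of its travel, and take the handle again. Raise the lid to about 60 degrees and finish there, still holding the handle steady, for the lid falls shut when let go; do not disturb the things that lie round the case.

Things in the scene. Friction and masses are not known exactly. Their poses are not given: they have to be found in the camera images.
- case: Grey sheet-steel case, 150 (x) x 200 (y) x 75 mm, screwed down by four small lugs on a 7 mm packing board. Origin: centre of its underside, 7 mm above the bench; x points to its far (hinge) side, y to the left seen from its front, z up. The closed lid's flat top is 80 mm above the origin (87 above the bench) and overhangs the case by 2 to 4 mm all round.
- case_lid (a joint): Lid angle in rad: 0 shut, grows as the front of the lid rises (1.35 at most). The lid weighs 0.35 to 0.6 kg and falls shut from any angle if not held. If the catch holds it, it lifts only about 0.03 to 0.04 rad (about 4 mm at the handle) and then stops hard.
- lid_hinge (a point): Point on the lid's hinge axis, at the far top edge of the case (case frame 77, 0, 77 mm); the axis runs along the case's y.
- lid_handle (a point): Middle of the lid's bar handle: a round steel bar 10 mm thick along the case's y on two posts, 58 mm clear between them, its centre 34 mm above the lid's top. When shut it lies 127 mm nearer the front than the hinge axis, 37 mm above it, 22 mm left of the case's middle. The lid's front edge is 29 mm in front of it. The bar can turn between the fingers as the lid swings.
- catch_slide (a joint): Position in m of the slide catch: 0 with its knob at the right end of its track (case -y), 0.022 at the left end (case +y, towards the handle). It starts near the right end, moves with about 2 N, stays where put. Its hidden tooth meets a keeper at one end only, the right in some cases (lid caught as found), the left in others (lid free as found; sliding the knob over would catch it).
- catch_knob (a point): Middle of the slide catch's knob: a steel block 13 (x) x 14 (y) x 22 mm on the lid, right of the handle and the same distance from the front edge, its top 26 mm above the lid's top, this point 14 mm above it. Guide strips 3 mm high run along the track, 11 mm either side of its middle.
- wax_tin: Bystander: round tin, 72 mm wide, 35 mm high. Origin at its underside.
- seal_stone: Bystander: pale stone seal standing upright, 19 x 19 x 56 mm. Origin at its underside.
- marker: Bystander: capped pen lying down, 17 x 135 x 16 mm. Origin at its underside.

How it is judged:
By the outcome, as a careful person would: the job done as asked, in the order asked, and still so for the second after the job is handed in, while the arm keeps its last pose, push and grip.
It also fails if it takes over 64 s, if anything falls off the work surface, if the arm or the gripper's body presses on something with over 40 N, if the wrist force passes 120 N, or if a joint passes its speed limit or range.

ROBOT

A 7-joint arm with a two-finger parallel gripper is mounted at the origin on a cart in front of the work surface, level with it; the furniture and walls round the work are solid. World frame = base frame: x ahead of the robot, y to its left, z up, the work surface at z = 0. Lengths are in m, angles in degrees, forces in N, time in s.
With the tool pointing down it reaches from about 0.425 to 0.875 m from the base axis. Payload 4.7 kg.
Tool frame: the origin (TCP) lies between the finger pads; the fingertips stand 17 mm ahead of it and the grasp point (between the pads) lies 2 mm behind it; z points along the fingers, y is the line along which they close (so a half turn about z gives the same grasp; the last joint's range is limited). The gripper opens to 87 mm and grips with 3 to 60 N. Pads are 19 mm wide; open, the fingers measure 117 mm over their backs; the gripper's body (75 mm by 190 mm) begins 51 mm behind the grasp point.
Start: joints at [-69.093, 18.392, -4.016, 83.108, 1.295, 78.541, -3.26], TCP at [0.223, 0.61, 0.206] pointing down, gripper open.
Joint ranges: [-163.93, 163.93], [-17.29, 119.83], [-79.2, 71.16], [3.27, 140.29], [-89.18, 269.18], [5.43, 117.66], [-154.24, 154.24]. Speed limits (degrees/s): [147.25, 147.25, 180, 180, 180, 180, 180].

INTERFACE

Orientations are given as [roll, pitch, yaw] about the fixed x, y, z axes, in that order (R = Rz(yaw) Ry(pitch) Rx(roll)).
In Python, from cell import env, cams gives the robot as it stands.
- The arm moves only by the shell command python3 -m pendant 'ROWS' [FORCE]. ROWS is JSON, a list of rows, each an object of numbers: "tx", "ty", "tz": the shift along the tool's x, y, z each as a share of 0.05 m, from -1 to 1; "spin": the turn about the tool's z as a share of 4 degrees, from -1 to 1; "claw": the closure, from 0 (fully open) to 1 (shut). A call has 1 to 10 rows; each row shifts and turns the commanded pose from where the row before left it, along the tool's axes as they then stand; what a row does not reach is not made up. A row lasts 1/8 s, in which the tool goes at most 62.5 mm and 10.7 degrees, less where a joint would pass 70% of its speed; a pose out of reach is approached as far as the arm can. A call with a number of a shift or a turn outside -1 to 1 is refused whole. A call with a gripper value outside its range is refused whole. The fingers move at their own pace and stop on an object; FORCE is the grip in N (left out, the last holds). Time passes only in rows, so rows that do not move let the fingers close. It gives the time, the measured TCP pose, the force, the opening and the grip force at its end, in the units of the state.
- env.get_obs(): the state, without advancing time (a new reading comes with each control period).
- cams.read_camera(name): name is "side" or "top" or "wrist"; returns the picture (384x512x3 uint8, red, green, blue); there is no depth.
- cams.camera_info(name): a dict with "fx", "fy", "cx", "cy" (pixels), "rvec" (rotation vector, rad) and "tvec" (3), from world to camera coordinates, as OpenCV has them. Camera axes: x right, y down, z forward; pixel columns grow to the right and rows downward; lengths in m; the calibration is good to about 2 mm. A picture is of the moment at which its call begins: read the wrist's pose just before it. camera_info takes no time and is no camera call; for the wrist camera it gives the pose at the moment of the call.
- env.sign_off(): hands the job in; it is judged then, once.
The state is a dict: "time_s": time; "qpos": joint angles; "joint_velocities": joint speeds; "effort": joint torques, N m; "tool_pos": TCP position; "tool_rot": TCP orientation; "force": force on the tool from outside, world axes, zero at the start; "wrist_torque": the same for the moment, N m; "grip_width": finger opening in m; "grasp_force": force on a finger pad.
Only numpy, scipy, OpenCV 4.12 (cv2) and the standard library are available. Lean on these libraries where they do the work, as an engineer would, in place of code of your own. Each camera call takes 0.05 s, during which the arm holds its last target. There are 200 camera calls.

## Working session

There is one attempt and no reset: what is moved stays moved. The work goes in short steps, Python scripts to look and compute and a shell command to move; the robot and the scene stay as the last step left them, time stands still between calls to the robot, and variables do not carry over. Pictures are saved under pics/ and viewed, at most 13 in all, crops included, and the job is handed in when it is done.

```bash
ls; mkdir -p pics
cat > h.py <<'E'
import numpy as np,cv2
from cell import env,cams
def P(n):
    i=cams.camera_info(n);R=cv2.Rodrigues(np.array(i["rvec"],float))[0];t=np.array(i["tvec"],float).ravel()
    return np.array([[i["fx"],0,i["cx"]],[0,i["fy"],i["cy"]],[0,0,1]]),R,t
def ray(n,u,v,cal=None):
    K,R,t=cal or P(n);d=R.T@np.linalg.inv(K)@[u,v,1];return -R.T@t,d/np.linalg.norm(d)
def onz(n,u,v,z,cal=None):
    c,d=ray(n,u,v,cal);return c+d*(z-c[2])/d[2]
def tri(rs):
    A=sum(np.eye(3)-np.outer(d,d) for c,d in rs);b=sum((np.eye(3)-np.outer(d,d))@c for c,d in rs)
    p=np.linalg.solve(A,b);return p,[np.linalg.norm((np.eye(3)-np.outer(d,d))@(p-c))*1000 for c,d in rs]
def proj(n,p,cal=None):
    K,R,t=cal or P(n);q=K@(R@np.array(p)+t);return q[:2]/q[2]
def snap(n,f):
    cal=P(n);im=np.array(cams.read_camera(n));cv2.imwrite(f"pics/{f}.png",im[...,::-1]);return im,cal
E
python3 - <<'E'
from h import *
o=env.get_obs();print(o["tool_pos"],o["tool_rot"],o["force"],o["time_s"])
a,_=snap("top","top0");b,_=snap("side","side0")
for n in("top","side"):print(n,ray(n,256,192))
E
```

```text
pics
[0.22324901 0.60984412 0.20487256] [-1.79891477e+02  5.77453402e-03  1.59900085e+02] [-0.4320919  -0.2433486   0.06229338] 0.0
top (array([ 0.63368817, -0.01568979,  0.95460284]), array([ 7.01128183e-02,  3.86527550e-04, -9.97538993e-01]))
side (array([ 0.60596692, -0.70467246,  0.60855302]), array([ 0.08756763,  0.79537594, -0.59975747]))
```

View pics/top0.png

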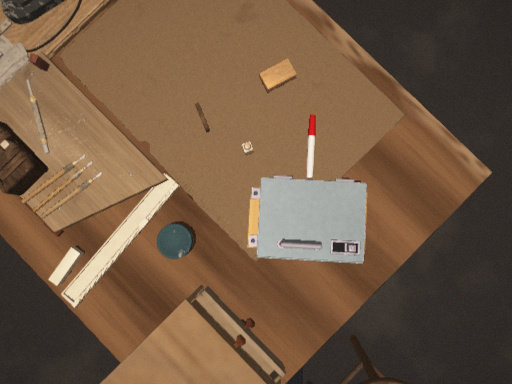

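View pics/side0.png

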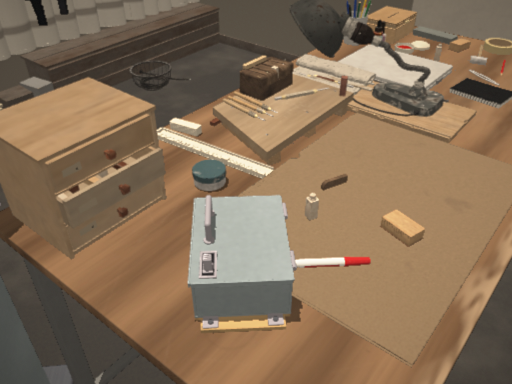

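Top view: the case spans about (258–367, 178–263), with the handle at (300,244), the catch at (345,247), the tin at (175,240), the seal at (247,148) and the pen at (311,145). A drawer cabinet stands in front on the left. I'll zoom in on the handle and knob in both views.

Run:
```python
import cv2,numpy as np
a=cv2.imread("pics/top0.png")[165:275,245:380];b=cv2.imread("pics/side0.png")[185:340,180:310]
a=cv2.resize(a,(0,0),fx=3.2,fy=3.2,interpolation=cv2.INTER_CUBIC);b=cv2.resize(b,(0,0),fx=2.8,fy=2.8,interpolation=cv2.INTER_CUBIC)
c=np.zeros((440,800,3),np.uint8);c[:a.shape[0],:a.shape[1]]=a;c[:b.shape[0],434:434+b.shape[1]]=b[:440,:366]
print(a.shape,b.shape);cv2.imwrite("pics/z.png",c)
```

```text
(352, 432, 3) (434, 364, 3)
```

View pics/z.png

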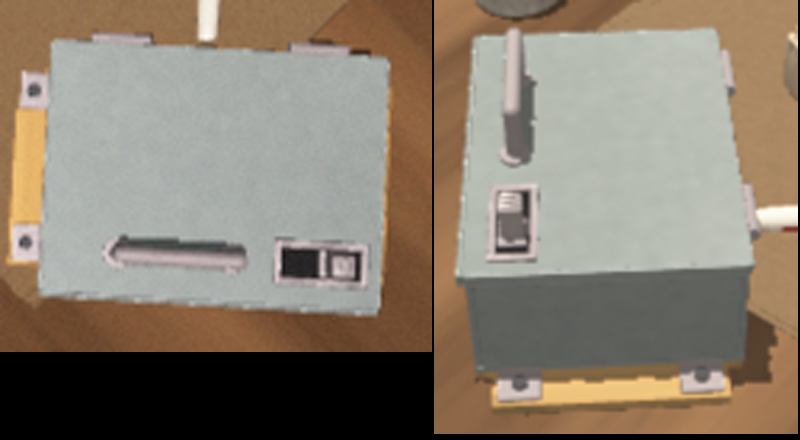

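Run:
```python
from h import *
T=lambda x,y:(245+x/3.2,165+y/3.2)
S=lambda x,y:(180+(x-434)/2.8,185+y/2.8)
pr={"lidHingeL":((52,40),(716,30)),"hL":((52,40),(716,30)),"TLfarleft":((52,40),(716,30)),"FL":((40,296),(474,37)),"FR":((379,314),(458,278)),"HR":((389,58),(752,266)),"knobtop":((345,265),(508,199)),"barL":((113,250),(513,35))}
for k,(a,b) in pr.items():
    p,e=tri([ray("top",*T(*a)),ray("side",*S(*b))]);print(k,p.round(4),np.round(e,1))
for n,a in {"barLend":(106,250),"barRend":(246,262),"barmid":(176,254)}.items():print(n,onz("top",*T(*a),.121).round(4))
C=[onz("top",*T(*a),.087) for a in((52,40),(389,58),(379,314),(40,296))]
C=np.array(C);print(C.round(4));
y=(C[0]+C[3]-C[1]-C[2]);print("yaw of case y",np.degrees(np.arctan2(-y[0],y[1])))
for v,n in(((175,240),"tin"),((247,148),"seal"),((311,178),"penend"),((312,116),"pen2"),((285,375),"cabR"),((202,288),"cabL")):print(n,onz("top",*v,.02).round(3))
```

```text
lidHingeL [ 0.7243 -0.0256  0.0846] [1.1 1.1]
hL [ 0.7243 -0.0256  0.0846] [1.1 1.1]
TLfarleft [ 0.7243 -0.0256  0.0846] [1.1 1.1]
FL [ 0.5697 -0.0186  0.0863] [1.3 1.3]
FR [ 0.5599 -0.2216  0.0856] [1.4 1.4]
HR [ 0.713  -0.2299  0.0859] [0.5 0.5]
knobtop [ 0.5893 -0.1957  0.1139] [0.2 0.2]
barL [ 0.5969 -0.0607  0.1179] [0.6 0.6]
barLend [ 0.5976 -0.0565  0.121 ]
barRend [ 0.591  -0.1372  0.121 ]
barmid [ 0.5954 -0.0969  0.121 ]
[[ 0.723  -0.0255  0.087 ]
 [ 0.7124 -0.2296  0.087 ]
 [ 0.5587 -0.2213  0.087 ]
 [ 0.5685 -0.0185  0.087 ]]
yaw of case y -2.8651478488986313
tin [0.599 0.153 0.02 ]
seal [0.792 0.004 0.02 ]
penend [ 0.729 -0.13   0.02 ]
pen2 [ 0.861 -0.133  0.02 ]
cabR [ 0.327 -0.075  0.02 ]
cabL [0.501 0.096 0.02 ]
```

```bash
python3 - <<'E'
from h import *
p,e=tri([ray("top",202,288),ray("side",163,147)]);print(p,e)
p,e=tri([ray("top",190,300),ray("side",155,101)]);print(p,e)
E
python3 -m pendant '[{"tz":-1},{"tz":-1},{"tz":-1},{"spin":1},{"spin":1},{"spin":1},{"spin":1},{"spin":1},{"spin":1},{"spin":1}]'; python3 -m pendant '[{"spin":1},{"spin":1},{"spin":1},{"spin":1},{"spin":1},{"spin":1},{"spin":1},{"spin":1},{"spin":1},{"spin":1}]'
```

```text
[0.51689713 0.08191736 0.13502826] [np.float64(0.005980093188459588), np.float64(0.005980093188314828)]
[0.51176151 0.09023365 0.22573163] [np.float64(1.06072041375336), np.float64(1.0607204137533033)]invalid input at $[0]: expected keys tx, ty, tz, spin, claw
invalid input at $[0]: expected keys tx, ty, tz, spin, claw
```

```bash
python3 -m pendant '[{"tx":0,"ty":0,"tz":-1,"spin":0,"claw":0},{"tx":0,"ty":0,"tz":-1,"spin":0,"claw":0},{"tx":0,"ty":0,"tz":-1,"spin":0,"claw":0},{"tx":0,"ty":0,"tz":0,"spin":1,"claw":0},{"tx":0,"ty":0,"tz":0,"spin":1,"claw":0},{"tx":0,"ty":0,"tz":0,"spin":1,"claw":0},{"tx":0,"ty":0,"tz":0,"spin":1,"claw":0},{"tx":0,"ty":0,"tz":0,"spin":1,"claw":0},{"tx":0,"ty":0,"tz":0,"spin":1,"claw":0},{"tx":0,"ty":0,"tz":0,"spin":1,"claw":0}]'
```

```text
time_s: 1.35
tool_pos: [0.2233, 0.6103, 0.3552]
tool_rot: [-179.9, 0.0, 131.8]
force: [-0.3, 0.7, 0.6]
grip_width: 0.0871
grasp_force: 0.0
```

```bash
python3 -m pendant '[{"tx":0,"ty":0,"tz":0,"spin":1,"claw":0},{"tx":0,"ty":0,"tz":0,"spin":1,"claw":0},{"tx":0,"ty":0,"tz":0,"spin":1,"claw":0},{"tx":0,"ty":0,"tz":0,"spin":1,"claw":0},{"tx":0,"ty":0,"tz":0,"spin":1,"claw":0},{"tx":0,"ty":0,"tz":0,"spin":1,"claw":0},{"tx":0,"ty":0,"tz":0,"spin":1,"claw":0},{"tx":0,"ty":0,"tz":0,"spin":1,"claw":0},{"tx":0,"ty":0,"tz":0,"spin":1,"claw":0},{"tx":0,"ty":0,"tz":0,"spin":1,"claw":0}]'
```

```text
time_s: 2.6
tool_pos: [0.2233, 0.6102, 0.3553]
tool_rot: [-180.0, 0.1, 91.8]
force: [0.5, 0.3, -0.4]
grip_width: 0.0868
grasp_force: 0.0
```

```bash
python3 -m pendant '[{"tx":0,"ty":1,"tz":0,"spin":1,"claw":0},{"tx":0,"ty":1,"tz":0,"spin":0.2,"claw":0},{"tx":0,"ty":1,"tz":0,"spin":0,"claw":0},{"tx":-1,"ty":1,"tz":0,"spin":0,"claw":0}]'
```

```text
time_s: 3.1
tool_pos: [0.4155, 0.5628, 0.3515]
tool_rot: [-179.8, 0.2, 87.3]
force: [0.8, -0.9, 0.4]
grip_width: 0.0872
grasp_force: 0.0
```

```bash
python3 -m pendant '[{"tx":-1,"ty":0.33,"tz":0,"spin":0,"claw":0},{"tx":-1,"ty":0.33,"tz":0,"spin":0,"claw":0},{"tx":-1,"ty":0.33,"tz":0,"spin":0,"claw":0},{"tx":-1,"ty":0.33,"tz":0,"spin":0,"claw":0},{"tx":-1,"ty":0.33,"tz":0,"spin":0,"claw":0},{"tx":-1,"ty":0.33,"tz":0,"spin":0,"claw":0},{"tx":-1,"ty":0.33,"tz":0,"spin":0,"claw":0},{"tx":-1,"ty":0.33,"tz":0,"spin":0,"claw":0},{"tx":-1,"ty":0.33,"tz":0,"spin":0,"claw":0},{"tx":-1,"ty":0.33,"tz":0,"spin":0,"claw":0}]'; python3 -m pendant '[{"tx":-1,"ty":0.33,"tz":0.5,"spin":0,"claw":0},{"tx":-1,"ty":0.33,"tz":0.5,"spin":0,"claw":0},{"tx":-1,"ty":0.33,"tz":0.5,"spin":0,"claw":0},{"tx":0,"ty":0,"tz":0,"spin":0,"claw":0},{"tx":0,"ty":0,"tz":0,"spin":0,"claw":0}]'
python3 - <<'E'
from h import *
o=env.get_obs();print(o["tool_pos"],o["tool_rot"])
snap("wrist","w1");
import pickle;pickle.dump(P("wrist"),open("w1.pkl","wb"))
for p in([.595,-.098,.119],[.589,-.1957,.113]):print(proj("wrist",p))
E
```

```text
time_s: 4.35
tool_pos: [0.5547, 0.052, 0.3557]
tool_rot: [-180.0, -0.0, 87.1]
force: [-0.1, -0.3, -0.2]
grip_width: 0.0868
grasp_force: 0.0
time_s: 4.97
tool_pos: [0.5965, -0.0979, 0.2807]
tool_rot: [-180.0, -0.0, 87.1]
force: [0.2, 1.0, 0.1]
grip_width: 0.0872
grasp_force: 0.0
[ 0.59645084 -0.09787877  0.28066052] [-1.79955570e+02 -4.82659379e-02  8.71141959e+01]
[256.23772536 176.09122598]
[255.38459559 249.24761127]
```

View pics/w1.png

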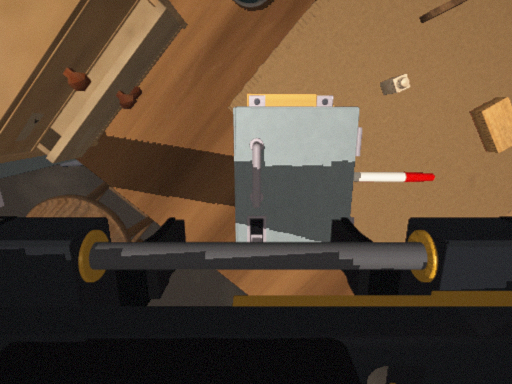

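The wrist view shows the bar upright at column 257, rows 142–210, as predicted, and the lid edges are parallel to the picture axes. I'll go down and grip the bar.

```bash
python3 -m pendant '[{"tx":0,"ty":-0.03,"tz":0.8,"spin":0,"claw":0},{"tx":0,"ty":0,"tz":0.8,"spin":0,"claw":0},{"tx":0,"ty":0,"tz":0.8,"spin":0,"claw":0},{"tx":0,"ty":0,"tz":0.5,"spin":0,"claw":0},{"tx":0,"ty":0,"tz":0.34,"spin":0,"claw":0},{"tx":0,"ty":0,"tz":0,"spin":0,"claw":0}]' 20; python3 -m pendant '[{"tx":0,"ty":0,"tz":0,"spin":0,"claw":0.5},{"tx":0,"ty":0,"tz":0,"spin":0,"claw":0.7},{"tx":0,"ty":0,"tz":0,"spin":0,"claw":0.8},{"tx":0,"ty":0,"tz":0,"spin":0,"claw":0.85},{"tx":0,"ty":0,"tz":0,"spin":0,"claw":0.9},{"tx":0,"ty":0,"tz":0,"spin":0,"claw":1},{"tx":0,"ty":0,"tz":0,"spin":0,"claw":1},{"tx":0,"ty":0,"tz":0,"spin":0,"claw":1}]' 20
```

```text
time_s: 5.78
tool_pos: [0.5947, -0.0972, 0.1184]
tool_rot: [-179.9, -0.0, 87.2]
force: [-0.2, -0.3, 0.7]
grip_width: 0.0868
grasp_force: 0.0
time_s: 6.78
tool_pos: [0.595, -0.0986, 0.1189]
tool_rot: [-180.0, -0.0, 87.1]
force: [-0.6, -0.1, 0.4]
grip_width: 0.0154
grasp_force: 0.0
```

```bash
python3 -m pendant '[{"tx":0,"ty":0,"tz":0,"spin":0,"claw":1},{"tx":0,"ty":0,"tz":0,"spin":0,"claw":1},{"tx":0,"ty":0,"tz":0,"spin":0,"claw":1},{"tx":0,"ty":0,"tz":0,"spin":0,"claw":1}]' 25
```

```text
time_s: 7.28
tool_pos: [0.595, -0.0986, 0.119]
tool_rot: [180.0, -0.0, 87.1]
force: [-0.4, 0.2, -0.5]
grip_width: 0.0003
grasp_force: 0.0
```

Run:
```python
from h import *
a,_=snap("wrist","w2");b,_=snap("side","s2");c,_=snap("top","t2")
A=cv2.resize(a[90:290,130:390],(400,300));B=cv2.resize(b[150:330,150:330],(400,300));C=cv2.resize(c[150:290,220:400],(400,300))
cv2.imwrite("pics/m2.png",np.vstack([np.hstack([A,B]),np.hstack([C,C*0])])[...,::-1])
for n in("side","wrist"):print(proj(n,[.595,-.0986,.121]),proj(n,[.595,-.0986,.102]))
```

```text
[207.98919154 210.28232485] [208.67614632 219.32393196]
[257.72095862 225.36827741] [257.71245982 215.5911564 ]
```

View pics/m2.png

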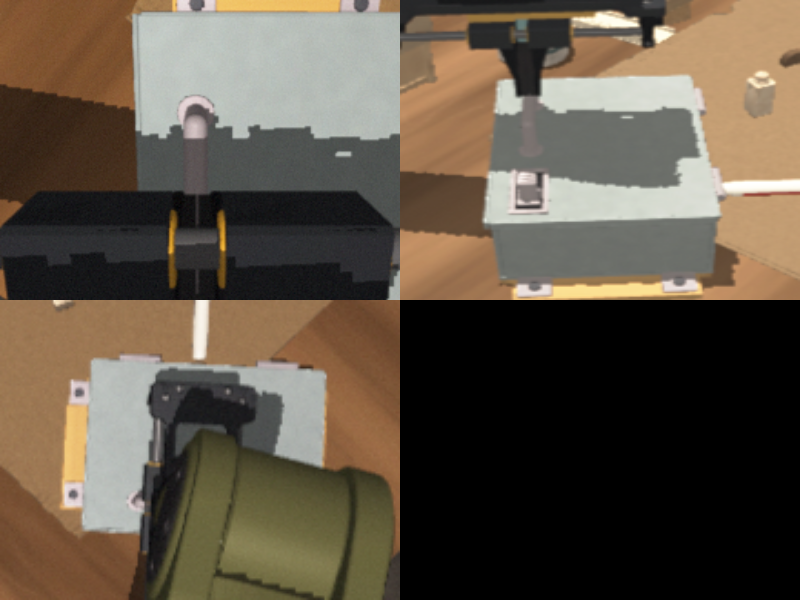

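Run:
```python
from h import *
import pickle
c1=pickle.load(open("w1.pkl","rb"))
print(env.get_obs()["grip_width"])
for a,b in(((257,138),(257.4,154)),((257,142),(257.4,161))):print(tri([ray("",*a,c1),ray("wrist",*b)]))
# lid front-left & back-left edges
a=cv2.imread("pics/w1.png");b=cv2.imread("pics/w2.png");s=cv2.imread("pics/s2.png")
A=cv2.resize(a[90:250,225:365],(400,457),interpolation=2);B=cv2.resize(s[165:265,180:260],(400,500),interpolation=2)
o=np.zeros((500,800,3),np.uint8);o[:457,:400]=A;o[:,400:]=B;cv2.imwrite("pics/m3.png",o)
```

```text
0.0005147658515736839
(array([ 0.59755387, -0.05396779,  0.11008763]), [np.float64(0.5017364753602136), np.float64(0.5017364753603807)])
(array([ 0.59730744, -0.05883822,  0.1078216 ]), [np.float64(0.5043872655880123), np.float64(0.5043872655878905)])
```

View pics/m3.png

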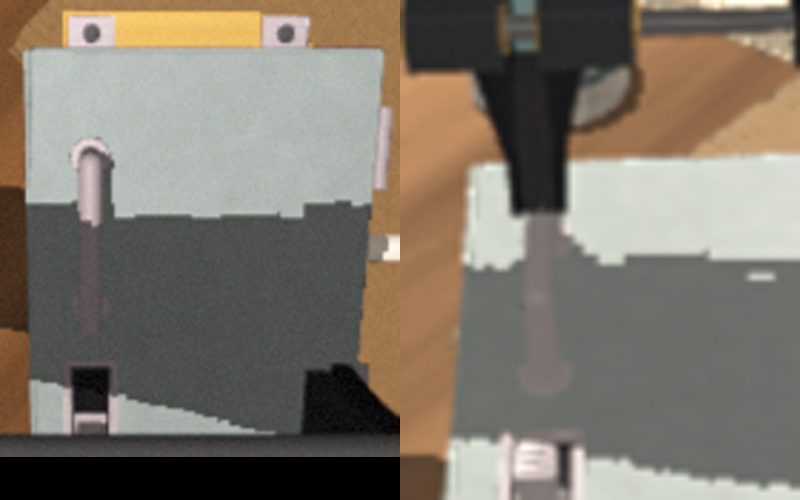

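Run:
```python
from h import *
import pickle
c1=pickle.load(open("w1.pkl","rb"));c2=P("wrist")
for c in(c1,c2):print(c[0][0,0],(-c[1].T@c[2]).round(4),c[1][2].round(3))
o=env.get_obs();print(o["tool_pos"])
# lid far-left corners predicted in w1 using fixed-cam lid; measured left-back(235,107) right (358,107)
for p in([.5685,-.0185,.087],[.723,-.0255,.087]):print(proj("",p,c1),proj("",p,c2))
# TCP / fingertips predicted in own wrist view
for d in(.017,0,-.02,-.04):print(d,proj("wrist",o["tool_pos"]-np.array([0,0,d])))
for z in(.102,.115,.12,.125,.13,.135):print(z,proj("side",[.595,-.108,z]))
b=cv2.imread("pics/w2.png");cv2.imwrite("pics/w2z.png",cv2.resize(b[140:290,180:340],(800,600),interpolation=2))
```

```text
291.6098327425662 [ 0.6    -0.0285  0.46  ] [-0.012 -0.252 -0.968]
291.6098327425662 [ 0.5984 -0.03    0.2977] [-0.012 -0.253 -0.967]
[ 0.59506092 -0.098595    0.11896793]
[231.62744637 108.58002964] [213.51727181 100.5139608 ]
[357.34606947 108.16358023] [437.66017185  99.29893145]
0.017 [257.79790032 215.56534692]
0 [257.81280917 224.22080052]
-0.02 [257.8340211  236.53555509]
-0.04 [257.86064662 251.99321503]
0.102 [208.85337478 223.05058932]
0.115 [208.3828184  216.87138865]
0.12 [208.19927254 214.46112129]
0.125 [208.01427714 212.03181895]
0.13 [207.82781495 209.58325524]
0.135 [207.63986846 207.11520016]
```

View pics/w2z.png

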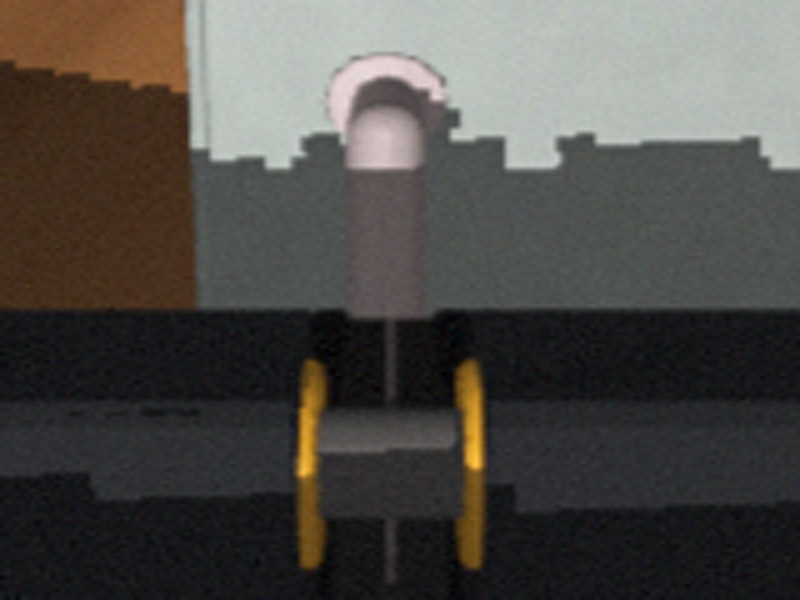

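The side and wrist views show the fingers shut just above the bar. The visible tips are about 0.13 high, not 0.102, so the tips seem shorter than stated. I'll touch the bar lightly with the closed fingers to measure this.

```bash
Z='{"tx":0,"ty":0,"tz":0,"spin":0,"claw":1}'; python3 -m pendant '[{"tx":0,"ty":0,"tz":0.06,"spin":0,"claw":1},{"tx":0,"ty":0,"tz":0,"spin":0,"claw":1}]'|egrep 'pos|force'; python3 -m pendant '[{"tx":0,"ty":0,"tz":0.04,"spin":0,"claw":1},{"tx":0,"ty":0,"tz":0,"spin":0,"claw":1}]'|egrep 'pos|force'; python3 -m pendant '[{"tx":0,"ty":0,"tz":0.04,"spin":0,"claw":1},{"tx":0,"ty":0,"tz":0,"spin":0,"claw":1}]'|egrep 'pos|force'
```

```text
tool_pos: [0.5948, -0.0985, 0.1156]
force: [0.7, 0.3, 0.3]
grasp_force: 0.0
tool_pos: [0.5949, -0.0986, 0.1137]
force: [0.2, 0.3, 0.3]
grasp_force: 0.0
tool_pos: [0.5949, -0.0985, 0.1117]
force: [-0.2, 0.3, 0.7]
grasp_force: 0.0
```

```bash
python3 -m pendant '[{"tx":0,"ty":0,"tz":0.04,"spin":0,"claw":1},{"tx":0,"ty":0,"tz":0,"spin":0,"claw":1}]'|egrep 'pos|force'; python3 -m pendant '[{"tx":0,"ty":0,"tz":0.04,"spin":0,"claw":1},{"tx":0,"ty":0,"tz":0,"spin":0,"claw":1}]'|egrep 'pos|force'
python3 - <<'E'
from h import *
a,_=snap("side","s3");w,_=snap("wrist","w3")
A=cv2.resize(a[165:265,180:260],(400,500),interpolation=2);B=cv2.resize(w[150:250,220:300],(400,500),interpolation=2)
cv2.imwrite("pics/m4.png",np.hstack([A,B])[...,::-1])
E
```

```text
tool_pos: [0.5951, -0.0986, 0.1099]
force: [0.1, 0.0, -0.4]
grasp_force: 0.0
tool_pos: [0.5952, -0.0986, 0.1096]
force: [-3.7, 0.5, 9.5]
grasp_force: 4.5
```

View pics/m4.png

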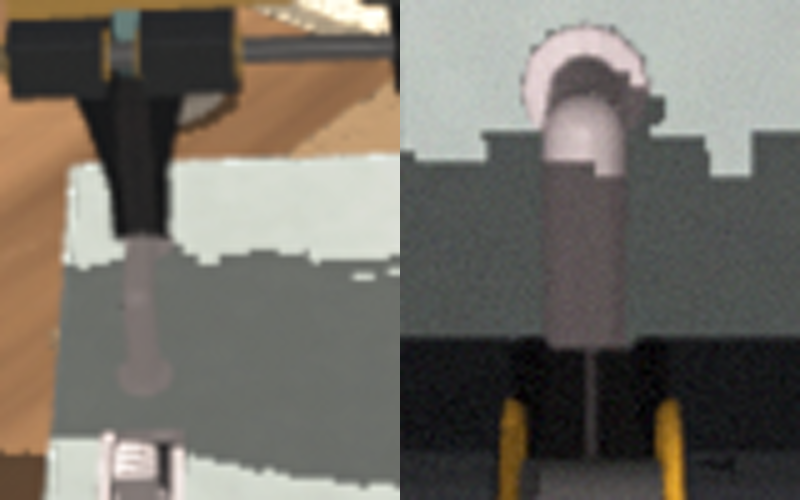

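The fingers touched the bar at a reported TCP z of 0.1096. Since the bar's top is at about 0.124, the real fingertips are about 32 mm shorter than stated. I'll rise, open, and come down 32 mm further than nominal, watching the force.

```bash
python3 -m pendant '[{"tx":0,"ty":0,"tz":-0.4,"spin":0,"claw":1},{"tx":0,"ty":0,"tz":0,"spin":0,"claw":0},{"tx":0,"ty":0,"tz":0,"spin":0,"claw":0},{"tx":0,"ty":0,"tz":0,"spin":0,"claw":0},{"tx":0,"ty":0,"tz":0,"spin":0,"claw":0},{"tx":0,"ty":0,"tz":0,"spin":0,"claw":0},{"tx":0,"ty":0,"tz":0,"spin":0,"claw":0}]'; python3 -m pendant '[{"tx":0,"ty":0,"tz":0.2,"spin":0,"claw":0},{"tx":0,"ty":0,"tz":0.2,"spin":0,"claw":0},{"tx":0,"ty":0,"tz":0.1,"spin":0,"claw":0},{"tx":0,"ty":0,"tz":0.06,"spin":0,"claw":0},{"tx":0,"ty":0,"tz":0,"spin":0,"claw":0}]'
```

```text
time_s: 9.65
tool_pos: [0.595, -0.0986, 0.1278]
tool_rot: [-180.0, -0.0, 87.1]
force: [0.5, 0.4, -0.4]
grip_width: 0.0525
grasp_force: 0.0
time_s: 10.28
tool_pos: [0.595, -0.0986, 0.0998]
tool_rot: [-180.0, -0.0, 87.1]
force: [0.1, 0.6, -0.6]
grip_width: 0.0865
grasp_force: 0.0
```

Free so far. I'll go down another 11 mm in small steps, then close.

```bash
python3 -m pendant '[{"tx":0,"ty":0,"tz":0.08,"spin":0,"claw":0},{"tx":0,"ty":0,"tz":0.06,"spin":0,"claw":0},{"tx":0,"ty":0,"tz":0,"spin":0,"claw":0}]' |egrep "pos|force"; python3 -m pendant '[{"tx":0,"ty":0,"tz":0.08,"spin":0,"claw":0},{"tx":0,"ty":0,"tz":0,"spin":0,"claw":0}]' |egrep "pos|force"; python3 -m pendant '[{"tx":0,"ty":0,"tz":0,"spin":0,"claw":1},{"tx":0,"ty":0,"tz":0,"spin":0,"claw":1},{"tx":0,"ty":0,"tz":0,"spin":0,"claw":1},{"tx":0,"ty":0,"tz":0,"spin":0,"claw":1},{"tx":0,"ty":0,"tz":0,"spin":0,"claw":1},{"tx":0,"ty":0,"tz":0,"spin":0,"claw":1},{"tx":0,"ty":0,"tz":0,"spin":0,"claw":1},{"tx":0,"ty":0,"tz":0,"spin":0,"claw":1}]' 20
```

```text
tool_pos: [0.5949, -0.0985, 0.0927]
force: [0.2, 0.0, 0.6]
grasp_force: 0.0
tool_pos: [0.5948, -0.0985, 0.0886]
force: [-0.6, -0.1, -0.2]
grasp_force: 0.0
time_s: 11.9
tool_pos: [0.595, -0.0986, 0.089]
tool_rot: [180.0, -0.0, 87.1]
force: [0.8, 0.2, 0.0]
grip_width: 0.0151
grasp_force: 0.0
```

```bash
python3 -m pendant '[{"tx":0,"ty":0,"tz":0,"spin":0,"claw":1},{"tx":0,"ty":0,"tz":0,"spin":0,"claw":1},{"tx":0,"ty":0,"tz":0,"spin":0,"claw":1}]' 25
```

```text
time_s: 12.28
tool_pos: [0.5945, -0.0985, 0.0889]
tool_rot: [-179.9, -0.0, 87.1]
force: [-3.2, -0.4, 2.8]
grip_width: 0.0089
grasp_force: 25.0
```

Gripped. Now I'll tug it up gently.

```bash
for i in 1; do python3 -m pendant '[{"tx":0,"ty":0.01,"tz":-0.04,"spin":0,"claw":1},{"tx":0,"ty":0.01,"tz":-0.04,"spin":0,"claw":1},{"tx":0,"ty":0,"tz":0,"spin":0,"claw":1}]' |egrep "pos|force|width"; python3 -m pendant '[{"tx":0,"ty":0.01,"tz":-0.03,"spin":0,"claw":1},{"tx":0,"ty":0,"tz":0,"spin":0,"claw":1}]' |egrep "pos|force|width"; python3 -m pendant '[{"tx":0,"ty":0.01,"tz":-0.02,"spin":0,"claw":1},{"tx":0,"ty":0,"tz":0,"spin":0,"claw":1}]' |egrep "pos|force|width"; done
```

```text
tool_pos: [0.5955, -0.0986, 0.0925]
force: [-2.0, -0.2, -3.6]
grip_width: 0.0088
grasp_force: 25.0
tool_pos: [0.5957, -0.0986, 0.0932]
force: [-1.4, -0.2, -11.3]
grip_width: 0.0094
grasp_force: 25.0
tool_pos: [0.5957, -0.0986, 0.0935]
force: [0.5, -1.0, -21.8]
grip_width: 0.0091
grasp_force: 25.0
```

The lid is caught: it stops hard at about 4.5 mm and the force rises to 22 N. I'll lower it, release, rise and look at the knob.

```bash
python3 -m pendant '[{"tx":0,"ty":-0.02,"tz":0.05,"spin":0,"claw":1},{"tx":0,"ty":-0.01,"tz":0.04,"spin":0,"claw":1},{"tx":0,"ty":-0.01,"tz":0.04,"spin":0,"claw":1},{"tx":0,"ty":0,"tz":0,"spin":0,"claw":1}]'; python3 -m pendant '[{"tx":0,"ty":0,"tz":0,"spin":0,"claw":0},{"tx":0,"ty":0,"tz":0,"spin":0,"claw":0},{"tx":0,"ty":0,"tz":0,"spin":0,"claw":0},{"tx":0,"ty":0,"tz":0,"spin":0,"claw":0},{"tx":0,"ty":0,"tz":-0.5,"spin":0,"claw":0},{"tx":0,"ty":0,"tz":-0.6,"spin":0,"claw":0},{"tx":0,"ty":0,"tz":0,"spin":0,"claw":0}]'
python3 - <<'E'
from h import *
T=lambda x,y:(245+x/3.2,165+y/3.2)
S=lambda x,y:(180+(x-434)/2.8,185+y/2.8)
print(onz("top",*T(345,265),.113))
k=onz("top",*T(345,265),.113);bar=np.array([.595,-.0986]) # grip place
d=k[:2]-bar;cx=np.array([np.cos(np.radians(-2.9)),np.sin(np.radians(-2.9))]);cy=np.array([-cx[1],cx[0]]);print("case dx,dy mm",1000*d@cx,1000*d@cy)
E
```

```text
time_s: 13.65
tool_pos: [0.5951, -0.0985, 0.0907]
tool_rot: [180.0, -0.1, 87.1]
force: [-5.5, 0.1, -3.3]
grip_width: 0.0092
grasp_force: 25.0
time_s: 14.52
tool_pos: [0.5973, -0.099, 0.1468]
tool_rot: [179.7, -0.0, 87.1]
force: [0.3, 0.3, -0.7]
grip_width: 0.0712
grasp_force: 0.0
[ 0.58910032 -0.19586114  0.113     ]
case dx,dy mm -0.9713943197504771 -97.43506106666048
```

```bash
python3 -m pendant '[{"tx":-0.7,"ty":0,"tz":0,"spin":0,"claw":0},{"tx":-0.7,"ty":0,"tz":0,"spin":0,"claw":0},{"tx":-0.55,"ty":-0.02,"tz":0,"spin":0,"claw":0},{"tx":0,"ty":0,"tz":0,"spin":0,"claw":0},{"tx":0,"ty":0,"tz":0,"spin":0,"claw":0}]'
python3 - <<'E'
from h import *
w,_=snap("wrist","w4");a,_=snap("side","s4");o=env.get_obs();print(o["tool_pos"])
A=cv2.resize(a[165:265,180:260],(400,500),interpolation=2);B=cv2.resize(w[80:305,160:340],(400,500),interpolation=2)
cv2.imwrite("pics/m5.png",np.hstack([A,B])[...,::-1])
E
```

```text
time_s: 15.15
tool_pos: [0.5892, -0.1945, 0.1433]
tool_rot: [-180.0, -0.1, 87.1]
force: [-0.5, -0.5, -0.3]
grip_width: 0.087
grasp_force: 0.0
[ 0.58948903 -0.19393068  0.14350209]
```

View pics/m5.png

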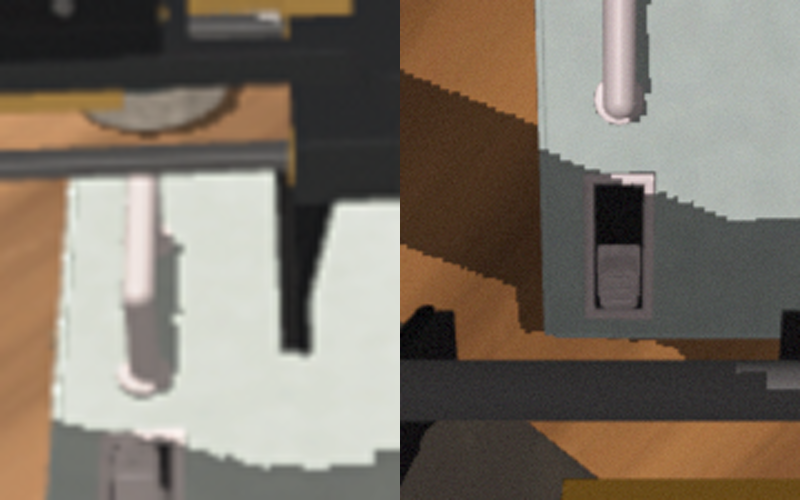

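The knob sits midway between the fingers, at column 619 of the crop with the finger edges at 457 and 780. I'll go down and grip it.

```bash
python3 -m pendant '[{"tx":0,"ty":0,"tz":0.4,"spin":0,"claw":0},{"tx":0,"ty":0,"tz":0.4,"spin":0,"claw":0},{"tx":0,"ty":0,"tz":0.2,"spin":0,"claw":0},{"tx":0,"ty":0,"tz":0.1,"spin":0,"claw":0},{"tx":0,"ty":0,"tz":0.1,"spin":0,"claw":0},{"tx":0,"ty":0,"tz":0,"spin":0,"claw":0}]' 10|egrep "pos|force"; python3 -m pendant '[{"tx":0,"ty":0,"tz":0,"spin":0,"claw":1},{"tx":0,"ty":0,"tz":0,"spin":0,"claw":1},{"tx":0,"ty":0,"tz":0,"spin":0,"claw":1},{"tx":0,"ty":0,"tz":0,"spin":0,"claw":1},{"tx":0,"ty":0,"tz":0,"spin":0,"claw":1},{"tx":0,"ty":0,"tz":0,"spin":0,"claw":1},{"tx":0,"ty":0,"tz":0,"spin":0,"claw":1},{"tx":0,"ty":0,"tz":0,"spin":0,"claw":1},{"tx":0,"ty":0,"tz":0,"spin":0,"claw":1},{"tx":0,"ty":0,"tz":0,"spin":0,"claw":1}]' 10
```

```text
tool_pos: [0.5892, -0.196, 0.0839]
force: [0.4, 0.3, -0.1]
grasp_force: 0.0
time_s: 17.25
tool_pos: [0.5894, -0.1959, 0.084]
tool_rot: [180.0, 0.0, 87.1]
force: [1.1, -0.2, -0.2]
grip_width: 0.0128
grasp_force: 10.0
```

Knob gripped at 12.8 mm. I'll slide it towards +y (tx +) until it meets the end stop.

```bash
python3 -m pendant '[{"tx":0.08,"ty":0,"tz":0,"spin":0,"claw":1},{"tx":0.08,"ty":0,"tz":0,"spin":0,"claw":1},{"tx":0.08,"ty":0,"tz":0,"spin":0,"claw":1},{"tx":0.08,"ty":0,"tz":0,"spin":0,"claw":1},{"tx":0,"ty":0,"tz":0,"spin":0,"claw":1}]' |egrep "pos|force|width"; python3 -m pendant '[{"tx":0.06,"ty":0,"tz":0,"spin":0,"claw":1},{"tx":0.04,"ty":0,"tz":0,"spin":0,"claw":1},{"tx":0,"ty":0,"tz":0,"spin":0,"claw":1}]' |egrep "pos|force|width"; python3 -m pendant '[{"tx":0.03,"ty":0,"tz":0,"spin":0,"claw":1},{"tx":0,"ty":0,"tz":0,"spin":0,"claw":1}]' |egrep "pos|force|width"
```

```text
tool_pos: [0.5902, -0.1789, 0.084]
force: [2.4, 0.2, -3.0]
grip_width: 0.0129
grasp_force: 10.0
tool_pos: [0.5904, -0.1762, 0.084]
force: [3.6, -5.6, -4.2]
grip_width: 0.0128
grasp_force: 10.0
tool_pos: [0.5904, -0.1763, 0.084]
force: [4.1, -6.1, -4.5]
grip_width: 0.0128
grasp_force: 10.0
```

```bash
python3 -m pendant '[{"tx":0,"ty":0,"tz":0,"spin":0,"claw":1},{"tx":0.04,"ty":0,"tz":0,"spin":0,"claw":1},{"tx":0.04,"ty":0,"tz":0,"spin":0,"claw":1},{"tx":0,"ty":0,"tz":0,"spin":0,"claw":1}]' 25|egrep "pos|force|width"
```

```text
tool_pos: [0.5904, -0.1763, 0.0844]
force: [4.0, -12.2, -5.5]
grip_width: 0.0124
grasp_force: 25.0
```

Hard stop: no movement at 12 N. I'll release, rise and return over the handle.

```bash
python3 -m pendant '[{"tx":0,"ty":0,"tz":0,"spin":0,"claw":0},{"tx":0,"ty":0,"tz":0,"spin":0,"claw":0},{"tx":0,"ty":0,"tz":0,"spin":0,"claw":0},{"tx":0,"ty":0,"tz":-0.6,"spin":0,"claw":0},{"tx":0,"ty":0,"tz":-0.6,"spin":0,"claw":0},{"tx":0.7,"ty":0,"tz":0,"spin":0,"claw":0},{"tx":0.7,"ty":0,"tz":0,"spin":0,"claw":0},{"tx":0,"ty":0,"tz":0,"spin":0,"claw":0},{"tx":0,"ty":0,"tz":0,"spin":0,"claw":0}]'
python3 - <<'E'
from h import *
a,_=snap("side","s6");w,_=snap("wrist","w6");print(env.get_obs()["tool_pos"])
A=cv2.resize(a[165:265,180:260],(400,500),interpolation=2);B=cv2.resize(w[80:305,160:340],(400,500),interpolation=2)
cv2.imwrite("pics/m6.png",np.hstack([A,B])[...,::-1])
E
```

```text
time_s: 20.12
tool_pos: [0.5937, -0.0997, 0.144]
tool_rot: [-180.0, 0.0, 87.1]
force: [0.5, -0.3, -0.2]
grip_width: 0.0857
grasp_force: 0.0
[ 0.59365494 -0.10093523  0.14403768]
```

View pics/m6.png

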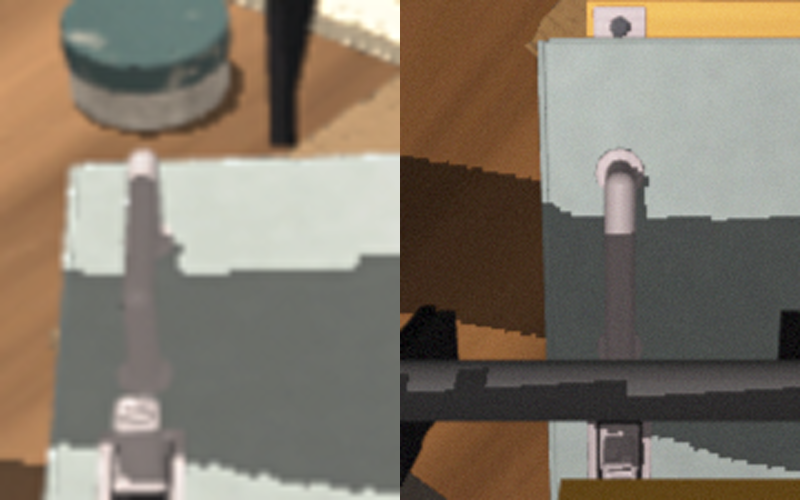

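The knob now sits at the handle end of its track, at (138,415) in the side crop. I'll grip the handle again.

```bash
python3 -m pendant '[{"tx":0.03,"ty":0.02,"tz":0.4,"spin":0,"claw":0},{"tx":0,"ty":0,"tz":0.4,"spin":0,"claw":0},{"tx":0,"ty":0,"tz":0.2,"spin":0,"claw":0},{"tx":0,"ty":0,"tz":0.1,"spin":0,"claw":0},{"tx":0,"ty":0,"tz":0,"spin":0,"claw":0}]' 25|egrep "pos|force"; python3 -m pendant '[{"tx":0,"ty":0,"tz":0,"spin":0,"claw":1},{"tx":0,"ty":0,"tz":0,"spin":0,"claw":1},{"tx":0,"ty":0,"tz":0,"spin":0,"claw":1},{"tx":0,"ty":0,"tz":0,"spin":0,"claw":1},{"tx":0,"ty":0,"tz":0,"spin":0,"claw":1},{"tx":0,"ty":0,"tz":0,"spin":0,"claw":1},{"tx":0,"ty":0,"tz":0,"spin":0,"claw":1},{"tx":0,"ty":0,"tz":0,"spin":0,"claw":1},{"tx":0,"ty":0,"tz":0,"spin":0,"claw":1},{"tx":0,"ty":0,"tz":0,"spin":0,"claw":1}]' 25; python3 -m pendant '[{"tx":0,"ty":0,"tz":0,"spin":0,"claw":1},{"tx":0,"ty":0.01,"tz":-0.04,"spin":0,"claw":1},{"tx":0,"ty":0.01,"tz":-0.04,"spin":0,"claw":1},{"tx":0,"ty":0.01,"tz":-0.04,"spin":0,"claw":1},{"tx":0,"ty":0.01,"tz":-0.04,"spin":0,"claw":1},{"tx":0,"ty":0,"tz":0,"spin":0,"claw":1}]'
```

```text
tool_pos: [0.595, -0.0982, 0.0887]
force: [-0.0, 0.1, 0.5]
grasp_force: 0.0
time_s: 22.1
tool_pos: [0.5945, -0.0981, 0.0889]
tool_rot: [-179.9, -0.0, 87.1]
force: [-2.5, 0.4, 2.1]
grip_width: 0.009
grasp_force: 25.0
time_s: 22.85
tool_pos: [0.5971, -0.0982, 0.097]
tool_rot: [180.0, -0.0, 87.1]
force: [-1.1, 0.4, -4.7]
grip_width: 0.009
grasp_force: 25.0
```

Run:
```python
import numpy as np
r=np.hypot(127,37);a0=np.degrees(np.arctan2(37,127))
p0=None
for a in range(0,64,4):
    t=np.radians(a+a0);p=np.array([127-r*np.cos(t),r*np.sin(t)-37])
    if p0 is not None:print(a,p.round(1),((p-p0)/50).round(3))
    p0=p
```

```text
4 [2.9 8.8] [0.058 0.175]
8 [ 6.4 17.3] [0.07  0.171]
12 [10.5 25.6] [0.082 0.166]
16 [15.1 33.6] [0.093 0.16 ]
20 [20.3 41.2] [0.104 0.153]
24 [26.  48.5] [0.114 0.145]
28 [32.2 55.3] [0.124 0.137]
32 [38.9 61.7] [0.133 0.128]
36 [46.  67.6] [0.142 0.118]
40 [53.5 73. ] [0.15  0.108]
44 [61.3 77.8] [0.157 0.097]
48 [69.5 82.1] [0.163 0.086]
52 [78.  85.9] [0.169 0.074]
56 [86.7 89. ] [0.174 0.062]
60 [95.5 91.5] [0.178 0.05 ]
```

The lid is free. I'll follow the arc in two stages.

```bash
python3 -m pendant '[{"tx":0,"ty":0.04,"tz":-0.1,"spin":0,"claw":1},{"tx":0,"ty":0.05,"tz":-0.1,"spin":0,"claw":1},{"tx":0,"ty":0.08,"tz":-0.17,"spin":0,"claw":1},{"tx":0,"ty":0.09,"tz":-0.16,"spin":0,"claw":1},{"tx":0,"ty":0.1,"tz":-0.15,"spin":0,"claw":1},{"tx":0,"ty":0.11,"tz":-0.15,"spin":0,"claw":1},{"tx":0,"ty":0.12,"tz":-0.14,"spin":0,"claw":1},{"tx":0,"ty":0,"tz":0,"spin":0,"claw":1}]'
python3 - <<'E'
from h import *
o=env.get_obs();d=(o["tool_pos"]-np.array([.595,-.0983,.0889]))*1000
x=d[0]*.9987-d[1]*.0506;z=d[2];print(x,z,-d[0]*-.0506+d[1]*.9987,"angle",np.degrees(np.arctan2(37+z,127-x))-16.24,"r",np.hypot(37+z,127-x))
E
```

```text
time_s: 23.85
tool_pos: [0.6272, -0.0998, 0.1468]
tool_rot: [179.9, -0.0, 87.1]
force: [-5.5, 0.6, 0.9]
grip_width: 0.0088
grasp_force: 25.0
32.23214327817986 57.94515644800763 0.14546383124843287 angle 28.813546790977025 r 134.14741667502983
```

```bash
python3 -m pendant '[{"tx":0,"ty":0.13,"tz":-0.12,"spin":0,"claw":1},{"tx":0,"ty":0.14,"tz":-0.11,"spin":0,"claw":1},{"tx":0,"ty":0.15,"tz":-0.1,"spin":0,"claw":1},{"tx":0,"ty":0.16,"tz":-0.09,"spin":0,"claw":1},{"tx":0,"ty":0.16,"tz":-0.08,"spin":0,"claw":1},{"tx":0,"ty":0.17,"tz":-0.07,"spin":0,"claw":1},{"tx":0,"ty":0,"tz":0,"spin":0,"claw":1}]'
python3 - <<'E'
from h import *
o=env.get_obs();d=(o["tool_pos"]-np.array([.595,-.0983,.0889]))*1000
x=d[0]*.9987-d[1]*.0506;z=d[2];print(x,z,-d[0]*-.0506+d[1]*.9987,"angle",np.degrees(np.arctan2(37+z,127-x))-16.24,"r",np.hypot(37+z,127-x))
E
```

```text
time_s: 24.72
tool_pos: [0.674, -0.1023, 0.1775]
tool_rot: [179.7, 0.0, 87.1]
force: [-5.9, 1.3, 7.6]
grip_width: 0.0088
grasp_force: 25.0
79.06127888536695 88.64279215378004 -0.030879694449780448 angle 52.875760257581476 r 134.47762714408867
```

```bash
python3 -m pendant '[{"tx":0,"ty":0.1,"tz":-0.06,"spin":0,"claw":1},{"tx":0,"ty":0.12,"tz":-0.06,"spin":0,"claw":1},{"tx":0,"ty":0.1,"tz":-0.04,"spin":0,"claw":1},{"tx":0,"ty":0,"tz":0,"spin":0,"claw":1},{"tx":0,"ty":0,"tz":0,"spin":0,"claw":1}]'
python3 - <<'E'
from h import *
o=env.get_obs();d=(o["tool_pos"]-np.array([.595,-.0983,.0889]))*1000
x=d[0]*.9987-d[1]*.0506;z=d[2];print(x,z,"angle",np.degrees(np.arctan2(37+z,127-x))-16.24,"r",np.hypot(37+z,127-x))
a,_=snap("side","s9");t,_=snap("top","t9")
cv2.imwrite("pics/m9.png",np.hstack([cv2.resize(a[100:350,120:400],(400,360)),cv2.resize(t[90:300,140:400],(400,360))])[...,::-1])
E
```

```text
time_s: 25.35
tool_pos: [0.6884, -0.1032, 0.1826]
tool_rot: [179.9, 0.0, 87.1]
force: [-3.5, -0.7, 4.9]
grip_width: 0.0088
grasp_force: 25.0
93.49962222238534 93.71387316477085 angle 59.38518620978907 r 134.93847468005077
```

View pics/m9.png

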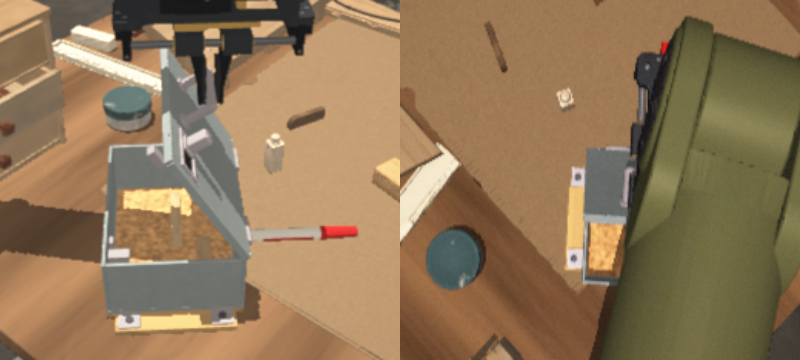

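The lid is open at about 59°, firmly held, with the tin, seal and pen undisturbed. I'll hold it steady briefly and hand in.

```bash
python3 -m pendant '[{"tx":0,"ty":0,"tz":0,"spin":0,"claw":1},{"tx":0,"ty":0,"tz":0,"spin":0,"claw":1},{"tx":0,"ty":0,"tz":0,"spin":0,"claw":1},{"tx":0,"ty":0,"tz":0,"spin":0,"claw":1}]'; python3 -c "
from cell import env
print(env.sign_off())"
```

```text
time_s: 25.95
tool_pos: [0.6881, -0.1031, 0.1825]
tool_rot: [179.9, 0.0, 87.1]
force: [-3.6, -0.9, 4.7]
grip_width: 0.0089
grasp_force: 25.0
the job is handed in; nothing more can be done
None
```

The first tug found the lid caught at about 4.5 mm, so I let it down, slid the catch fully to the left end and raised the lid; it is held by the handle at about 59°, the things round the case look undisturbed, and the job was handed in at 26 s.

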